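# Gauge the dowel bushings of gilded corner blocks and sort the blocks

## Robot

A 6-joint arm with a two-finger parallel gripper is mounted at the origin on the work surface. World frame = base frame: x ahead of the robot, y to its left, z up, the work surface at z = 0. Lengths are in m, angles in degrees, forces in N, time in s.
With the tool pointing down it reaches from about 0.4 to 0.825 m from the base axis. Payload 7 kg.
Tool frame: the origin (TCP) lies at the very end of the fingers, on their centre line; the grasp point (between the pads) lies 19 mm behind it; z points along the fingers, y is the line along which they close (so a half turn about z gives the same grasp; the last joint's range is limited). The gripper opens to 88 mm and grips with 3 to 60 N. Pads are 19 mm wide; open, the fingers measure 130 mm over their backs; the gripper's body (78 mm by 193 mm) begins 47 mm behind the grasp point.
Start: joints at [80.277, 20.546, 0.682, 0, -70.136, -16.507], TCP at [0.298, 0.605, 0.227] pointing down, gripper open.
Joint ranges: [-176.03, 176.03], [-82.01, 121.73], [-58.28, 71.71], [-173.87, 95.51], [-174.79, -0.11], [-173.66, 173.66]. Speed limits (degrees/s): [136.94, 136.94, 172.46, 180, 180, 180].

## Interface

Orientations are given as [roll, pitch, yaw] about the fixed x, y, z axes, in that order (R = Rz(yaw) Ry(pitch) Rx(roll)).
In Python, from plant import ctrl gives the robot as it stands.
- The arm moves only by the tool carry_out, never from a script. Its argument "deltas" is a list that holds one entry, the list of rows, each a list of 5 numbers: the shift along the tool's x, y, z scaled (see below), then the turn about the tool's z scaled (see below), then the opening, from -1 (shut) to 1 (fully open). A call has 1 to 5 rows; each row is the pose to reach, as a shift and turn from the pose commanded when the call began, along the tool's axes at that moment, turning the shorter way round; what a row does not reach only later rows make up. The controller multiplies each number of a shift by 20 cm and each number of a turn by 2 pi rad. A row lasts 1/10 s, in which the tool goes at most 50 mm and 8.59 degrees, less where a joint would pass 70% of its speed; a pose out of reach is approached as far as the arm can. A call with a number of a shift or a turn outside -1 to 1 is refused whole. A call with a gripper value outside its range is refused whole. The fingers move at their own pace and stop on an object; the grip force is fixed at half the most. Time passes only in rows, so rows that repeat a pose let the fingers close. It gives the time, the measured TCP pose, the force, the opening and the grip force at its end, in the units of the state.
- ctrl.get_obs(): the state, without advancing time (a new reading comes with each control period).
- ctrl.snapshot(name): name is "side" or "top"; returns a dict with "color" (400x640x3 uint8, red, green, blue), "camera_matrix" (3x3 intrinsics, pixels), "R" (3x3) and "t" (3): a world point X has camera coordinates R X + t. Camera axes: x right, y down, z forward; pixel columns grow to the right and rows downward; lengths in m; the calibration is good to about 2 mm. A picture is of the moment at which its call begins. There is no depth.
- ctrl.close_job(): hands the job in; it is judged then, once.
Trained networks look in a picture, given as the dict that the camera call returned (one of the last four; its "shot" number tells which), for a name from the list of things; names that differ only in an ending like _2 or _b are one class to them, and where a whole thing is asked for, a point or a joint stands for the part that bears it (a point fixed in the world has none). Each returns a list of dicts, best first, with "p" (0 to 1); they miss things now and then, are a little off and sometimes report something else, mostly with a low value. They report only what shows in the picture. A call takes as long as a camera call. They do not tell look-alikes from the thing itself.
- ctrl.search_frame(picture, name): "centre" ([column, row] in pixels, amid what is visible of it).
- ctrl.silhouettes(picture, name): "mask" (400x640 bool, what is visible of it) and "centre" ([column, row] in pixels, amid what is visible of it).
- ctrl.spot_point(picture, name): "centre" ([column, row] in pixels: a listed point, or the origin of a listed thing).
The state is a dict: "clock": time; "joint_pos": joint angles; "qvel": joint speeds; "tau": joint torques, N m; "tool_pos": TCP position; "orientation": TCP orientation; "force": force on the tool from outside, world axes, zero at the start; "moment": the same for the moment, N m; "opening": finger opening in m; "gripper_force": force on a finger pad.
Only numpy, scipy, OpenCV 4.12 (cv2) and the standard library are available. Lean on these libraries where they do the work, as an engineer would, in place of code of your own. Each camera call takes 0.05 s, during which the arm holds its last target. There are 200 camera calls.

## Task

Sort the three gilded corner blocks by trying the stepped go/no-go gauge in each one's hole: a good bushing takes the thin go step but keeps the thick no-go step out. Slide every good block along the bench onto the green cutting mat, and every bad one (the go step will not enter, or the no-go step drops in as well) onto the cardboard sheet, never lifting or tipping a block and not disturbing the jar, the gilded finial, the steel paperweight or the brush. Finish with the gauge standing back in its wooden stand.

Things in the scene. Friction and masses are not known exactly. Their poses are not given: they have to be found in the camera images.
- block_a_mid (a point): Loose gilded wooden corner block, 50 x 50 x 30 mm high, about 0.13 kg; the point is its centre, 15 mm above the bench; z up, x and y square to its sides. In the middle of its top is a round mouth 22 mm wide, 9 mm deep; below it a captive dark steel bushing with a bore down to 26 mm below the top. Bore 16 mm: good; 9 mm: tight, bad; 22 mm: loose, bad. Any block may have any fit.
- block_b_mid (a point): Second block, outwardly the same as block_a. The fits are drawn anew each time: neither name nor place tells them. One, two or all three blocks are good; at most one is tight and at most one is loose.
- block_c_mid (a point): Third block, outwardly the same as block_a. The bushing has about 0.5 mm of side play in its block. A block pressed down hard by the gauge while it is drawn along rocks and can tip: raise the gauge 3 to 4 mm first. The waxed undersides slide easily.
- gauge_mid (a point): Loose stepped go/no-go plug gauge, 95 mm long, 0.14 kg, at first upright in the stand. From the tip up: steel go step 13 mm wide, 8 mm long; steel no-go step 19 mm wide, 17 mm long; round aluminium handle 24 mm wide, 70 mm long, its lowest 4 mm a collar 30 mm wide. The point is the middle of the handle, 60 mm above the tip; z points from tip to handle.
- gauge_tip (a point): The gauge's lower end, on its axis. Let down upright into a block's hole, it comes to rest about 9 mm below the block's top in a tight bushing, 17 mm in a good one, 25 mm in a loose one. Even at 9 mm the tip is caught in the mouth, so the block can be drawn along the bench with the gauge.
- stand_mouth (a point): Dark wooden gauge stand, a fixed block 50 x 50 mm and 50 mm high with one round hole 25 mm wide and 31 mm deep; the point is the centre of the hole's mouth, 50 mm above the bench. In it the gauge stands with the handle's collar on the stand's top, its tip 25 mm below the mouth.
- mat_center (a point): Green cutting mat for good blocks, a flat sheet 240 mm (its x) by 130 mm (its y), lying flat and fixed on the bench, so thin that blocks slide onto it without a step; the point is its centre, on the bench.
- card_center (a point): Brown cardboard sheet for bad blocks, 240 mm (its x) by 130 mm (its y), lying flat and fixed on the bench, without a step; the point is its centre, on the bench. The mat and the card may lie on either side.
- jar_base (a point): Bystander: closed amber glass jar, 56 mm wide and 85 mm high, loose; the point is the centre of its underside.
- finial_base (a point): Bystander: turned gilded finial, 50 mm wide and 72 mm high, loose; the point is the centre of its underside.
- weight_base (a point): Bystander: steel paperweight with a knob, 38 mm wide and 46 mm high, loose; the point is the centre of its underside.
- brush_mid (a point): Bystander: brush lying on the bench, 166 mm long, 20 mm wide and 17 mm high, loose; the point is half-way up, within 5 mm of the middle of its length, x along it towards the bristles.
- dish_center (a point): White parts dish with low walls, 95 x 60 mm and 14 mm high, fixed on the bench, holding two spare bushings that reach 21 mm above the bench, to be left alone (where each bushing is cannot be read, only gauged); the point is the centre of its underside.
Things that resemble listed ones, but are neither listed nor needed, are in the scene too. Of the things that look like the part that bears gauge_mid, the middle-sized one is meant. Of the things shaped like the part that bears dish_center, the white one is meant.

How it is judged (in metres and radians):
On the way, in this order (a step that is already met when the one before it is completed fails the run):
1. the gauge is tried in the hole of a block (((horizontal distance between gauge_tip and block_a_mid below 0.006 m and z of gauge_tip in the frame of block_a_mid between -0.016 and 0.011 m) or (horizontal distance between gauge_tip and block_b_mid below 0.006 m and z of gauge_tip in the frame of block_b_mid between -0.016 and 0.011 m) or (horizontal distance between gauge_tip and block_c_mid below 0.006 m and z of gauge_tip in the frame of block_c_mid between -0.016 and 0.011 m))), for 0.1 s.
2. all three blocks lie on their right sheets (((x of block_a_mid in the frame of mat_center between -0.105 and 0.105 m and y of block_a_mid in the frame of mat_center between -0.055 and 0.055 m) or (x of block_a_mid in the frame of card_center between -0.105 and 0.105 m and y of block_a_mid in the frame of card_center between -0.055 and 0.055 m)) and ((x of block_b_mid in the frame of mat_center between -0.105 and 0.105 m and y of block_b_mid in the frame of mat_center between -0.055 and 0.055 m) or (x of block_b_mid in the frame of card_center between -0.105 and 0.105 m and y of block_b_mid in the frame of card_center between -0.055 and 0.055 m)) and ((x of block_c_mid in the frame of mat_center between -0.105 and 0.105 m and y of block_c_mid in the frame of mat_center between -0.055 and 0.055 m) or (x of block_c_mid in the frame of card_center between -0.105 and 0.105 m and y of block_c_mid in the frame of card_center between -0.055 and 0.055 m)) and ((x of good_bushing_1 in the frame of mat_center between -0.105 and 0.105 m and y of good_bushing_1 in the frame of mat_center between -0.055 and 0.055 m) or horizontal distance between good_bushing_1 and dish_center below 0.06 m) and ((x of good_bushing_2 in the frame of mat_center between -0.105 and 0.105 m and y of good_bushing_2 in the frame of mat_center between -0.055 and 0.055 m) or horizontal distance between good_bushing_2 and dish_center below 0.06 m) and ((x of good_bushing_3 in the frame of mat_center between -0.105 and 0.105 m and y of good_bushing_3 in the frame of mat_center between -0.055 and 0.055 m) or horizontal distance between good_bushing_3 and dish_center below 0.06 m) and ((x of tight_bushing in the frame of card_center between -0.105 and 0.105 m and y of tight_bushing in the frame of card_center between -0.055 and 0.055 m) or horizontal distance between tight_bushing and dish_center below 0.06 m) and ((x of loose_bushing in the frame of card_center between -0.105 and 0.105 m and y of loose_bushing in the frame of card_center between -0.055 and 0.055 m) or horizontal distance between loose_bushing and dish_center below 0.06 m)), for 0.2 s.
At the end, for the whole second after the job is handed in: Blocks with a good bushing have their centre on the green mat, all others on the card, 10 mm or more inside its edge and flat on the bench; the gauge stands upright in its stand, collar down within 4 mm; spare bushings still in the dish (all of step 2 and angle between each of block_a_mid, block_b_mid, block_c_mid's own z axis and vertical below 0.15 rad and height (world z) of block_a_mid between 0.01 and 0.02 m and height (world z) of block_b_mid between 0.01 and 0.02 m and height (world z) of block_c_mid between 0.01 and 0.02 m and horizontal distance between gauge_tip and stand_mouth below 0.008 m and z of gauge_tip in the frame of stand_mouth below -0.021 m and angle between gauge_mid's own z axis and vertical below 0.12 rad); the robot touches nothing.
It fails at once if a block is lifted off the bench by more than 12 mm or tipped by more than 0.4 rad (height (world z) of any of block_a_mid, block_b_mid, block_c_mid above 0.027 m or angle between any of block_a_mid, block_b_mid, block_c_mid's own z axis and vertical above 0.4 rad).
It fails at once if the jar, the finial or the paperweight is pushed more than 20 mm or tipped, or the brush is moved more than 30 mm (distance of any of jar_base, finial_base, weight_base from where it was at the start of the episode above 0.02 m or angle between any of jar_base, finial_base, weight_base's own z axis and vertical above 0.4 rad or distance of brush_mid from where it was at the start of the episode above 0.03 m).
It also fails if it takes over 72 s, if anything falls off the work surface, if the arm or the gripper's body presses on something with over 40 N, if the wrist force passes 120 N, or if a joint passes its speed limit or range.

## Working session

There is one attempt and no reset: what is moved stays moved. The work goes in short steps, Python scripts to look and compute and a tool call to move; the robot and the scene stay as the last step left them, time stands still between calls to the robot, and variables do not carry over. Pictures are saved under pics/ and viewed, at most 10 in all, crops included, and the job is handed in when it is done.

Besides the shell and the picture viewer there is one more tool, called after ">>>" by a JSON object that holds its "name" and its "arguments". carry_out: Moves the arm, as the interface text tells. Its arguments: {"type":"object","properties":{"deltas":{"type":"array"}},"required":["deltas"]}

```bash
mkdir -p pics; ls; cat > h.py <<'E'
import numpy as np, cv2
from plant import ctrl
def ray(s,px):
    d=np.linalg.inv(s["camera_matrix"])@np.array([px[0],px[1],1.]);R=np.array(s["R"]);return -R.T@np.array(s["t"]),R.T@d
def atz(s,px,z):
    o,d=ray(s,px);return o+d*(z-o[2])/d[2]
def save(s,n,crop=None,k=1):
    im=s["color"][:,:,::-1]
    if crop: im=im[crop[1]:crop[3],crop[0]:crop[2]]
    cv2.imwrite("pics/"+n,cv2.resize(im,None,fx=k,fy=k,interpolation=2))
def proj(s,X):
    c=np.array(s["R"])@np.array(X)+np.array(s["t"]);p=np.array(s["camera_matrix"])@c;return p[:2]/p[2]
E
python3 - <<'E'
from h import *
np.set_printoptions(precision=3,suppress=True)
Z=dict(block_a_mid=.015,gauge_mid=.085,stand_mouth=.05,mat_center=0,card_center=0,jar_base=0,finial_base=0,weight_base=0,brush_mid=.008,dish_center=0)
o=ctrl.get_obs();print({k:np.round(v,3) for k,v in o.items()})
for n in("top","side"):
    s=ctrl.snapshot(n);save(s,n+"0.png",k=1.25)
    print(n,"cam",ray(s,(320,200))[0])
    for k,z in Z.items():
        for d in ctrl.spot_point(s,k):
            if d["p"]>.2: print(k,round(d["p"],2),np.round(d["centre"]),atz(s,d["centre"],z))
E
```

```text
pics
{'clock': np.float64(0.0), 'joint_pos': array([ 80.278,  20.591,   0.634,  -0.019, -70.135, -16.507]), 'qvel': array([ 0.   , -0.128,  0.011,  0.034,  0.053,  0.049]), 'tau': array([  0.   , -58.272,  29.305,   6.997,   0.007,  -0.   ]), 'tool_pos': array([0.298, 0.605, 0.226]), 'orientation': array([179.907,  -0.009, -26.235]), 'force': array([ 0.552,  0.541, -0.242]), 'moment': array([-0.022, -0.055,  0.017]), 'gripper_force': np.float64(0.0), 'opening': np.float64(0.088)}
top cam [ 0.475 -0.008  0.965]
block_a_mid 0.67 [317. 217.] [ 0.599 -0.004  0.015]
gauge_mid 0.94 [294. 115.] [0.809 0.044 0.085]
gauge_mid 0.4 [332. 179.] [ 0.669 -0.037  0.085]
stand_mouth 0.59 [293. 169.] [0.7   0.048 0.05 ]
mat_center 0.87 [461. 266.] [ 0.492 -0.324  0.   ]
card_center 0.82 [174. 260.] [0.504 0.309 0.   ]
card_center 0.21 [294. 167.] [0.715 0.049 0.   ]
jar_base 0.65 [460. 266.] [ 0.492 -0.322  0.   ]
jar_base 0.59 [219. 286.] [0.449 0.209 0.   ]
finial_base 0.76 [313. 263.] [0.498 0.004 0.   ]
weight_base 0.71 [407. 273.] [ 0.476 -0.204  0.   ]
brush_mid 0.91 [208. 176.] [0.693 0.242 0.
[... 232 characters left out ...]
 0.085]
gauge_mid 0.63 [337. 215.] [ 0.661 -0.089  0.085]
gauge_mid 0.5 [342. 178.] [0.708 0.047 0.085]
stand_mouth 0.61 [341. 186.] [0.708 0.055 0.05 ]
stand_mouth 0.48 [245. 177.] [0.455 0.157 0.05 ]
mat_center 0.92 [285. 335.] [ 0.493 -0.325  0.   ]
card_center 0.78 [262. 161.] [0.513 0.292 0.   ]
card_center 0.69 [245. 180.] [0.453 0.206 0.   ]
jar_base 0.57 [243. 178.] [0.448 0.217 0.   ]
finial_base 0.86 [268. 226.] [ 0.497 -0.     0.   ]
weight_base 0.86 [272. 291.] [ 0.479 -0.209  0.   ]
weight_base 0.64 [245. 181.] [0.451 0.202 0.   ]
brush_mid 0.51 [322. 160.] [0.697 0.242 0.008]
dish_center 0.96 [383. 280.] [ 0.735 -0.235  0.   ]
dish_center 0.65 [407. 334.] [ 0.738 -0.378  0.   ]
```

View pics/top0.png

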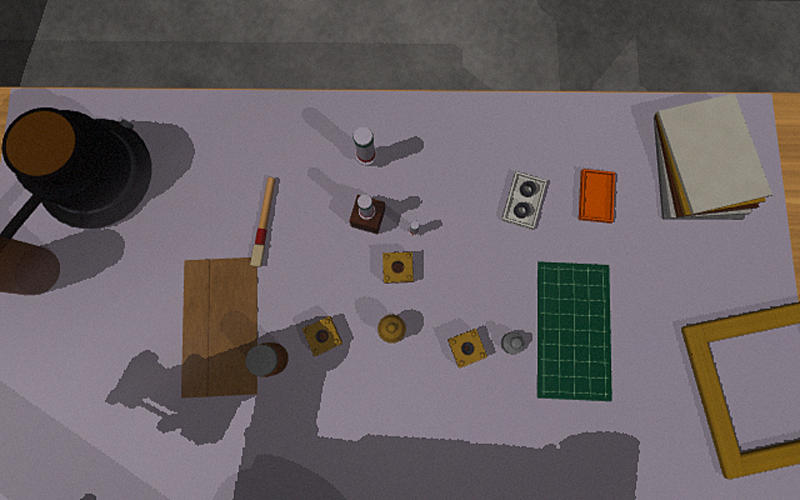

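View pics/side0.png

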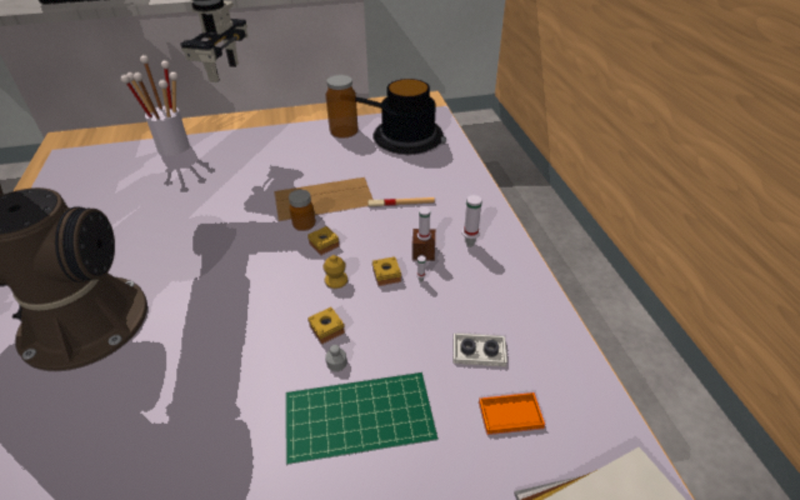

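```bash
python3 - <<'E'
from h import *
np.set_printoptions(precision=4,suppress=True)
S={n:ctrl.snapshot(n) for n in("top","side")}
for n,s in S.items():
    for f in("spot_point","search_frame","silhouettes"):
        for d in getattr(ctrl,f)(s,"block_a_mid"): print(n,f,round(d["p"],2),np.round(d["centre"],1),atz(s,d["centre"],.015 if f=="spot_point" else .025))
    for d in ctrl.spot_point(s,"gauge_mid")+ctrl.spot_point(s,"stand_mouth"): print(n,round(d["p"],2),d["centre"])
    # gold contours
    h=cv2.cvtColor(s["color"],cv2.COLOR_RGB2HSV)
    m=((h[...,0]>15)&(h[...,0]<32)&(h[...,1]>130)).astype(np.uint8)
    cs,_=cv2.findContours(m,cv2.RETR_EXTERNAL,2)
    for c in cs:
        if 100<cv2.contourArea(c)<1500:
            r=cv2.minAreaRect(c);print(n,"gold",np.round(r[0],1),np.round(r[1],1),round(r[2]),atz(s,r[0],.025))
save(S["top"],"c1.png",(220,120,420,310),4 if 0 else 3)
a=S["side"]["color"][120:300,220:420]
t=S["top"]["color"][130:300,220:420]
im=np.vstack([t,a[:30]*0+0,]) 
cv2.imwrite("pics/c1.png",cv2.resize(np.hstack([t,a[:170]])[:,:,::-1],None,fx=2,fy=3,interpolation=2)) if 0 else None
E
```

```text
top spot_point 0.64 [316.4 214.1] [ 0.6049 -0.0037  0.015 ]
top spot_point 0.39 [255.9 264.8] [0.4935 0.1273 0.015 ]
top search_frame 0.96 [316.1 214.3] [ 0.603  -0.0031  0.025 ]
top search_frame 0.61 [372.  281.1] [ 0.4589 -0.1234  0.025 ]
top silhouettes 0.75 [316.8 218. ] [ 0.5949 -0.0047  0.025 ]
top 0.79 [293.4, 116.1]
top 0.5 [291.1, 163.7]
top 0.4 [331.9, 180.5]
top 0.23 [313.4, 263.9]
top 0.79 [292.8, 165.9]
top 0.19 [418.5, 160.1]
top gold [373.6 278.2] [24.5 24.3] 68 [ 0.4651 -0.1269  0.025 ]
top gold [257.3 268.5] [24.  24.8] 65 [0.4854 0.1227 0.025 ]
top gold [313.  262.5] [21. 22.] 90 [0.4983 0.0032 0.025 ]
top gold [317.9 213.4] [23.6 23.3] 87 [ 0.605 -0.007  0.025]
top gold [536.3 131.6] [84.7  6. ] 72 [ 0.7956 -0.5075  0.025 ]
top gold [ 39.  111.8] [34.6 44.1] 4 [0.8366 0.6273 0.025 ]
top gold [ 1.1 94.2] [ 7.8 51.6] 7 [0.8784 0.718  0.025 ]
side spot_point 0.87 [307.8 216.9] [ 0.6028 -0.0069  0.015 ]
side search_frame 0.89 [307.7 218.5] [ 0.5997 -0.023   0.025 ]
side silhouettes 0.88 [309.2 221.3] [ 0.6015 -0.034   0.025 ]
side silhouettes 0.24 [268.  218.9] [ 0.4988 -0.0015  0.025 ]
side 0.69 [381.0, 169.5]
side 0.43 [337.0, 213.8]
side 0.57 [244.6, 180.5]
side gold [260.6 258.1] [19.5 23.5] 65 [ 0.4657 -0.1298  0.025 ]
side gold [308.9 214.7] [16.7 20. ] 79 [ 0.6056 -0.0097  0.025 ]
side gold [267.9 216.6] [25.4 17.1] 85 [0.4997 0.0071 0.025 ]
side gold [258.3 190.1] [15.7 20.1] 63 [0.4862 0.1201 0.025 ]
side gold [269.9 156.2] [21.4 50.9] 80 [0.5382 0.2747 0.025 ]
side gold [ 61.9 115.1] [ 33.6 113.5] 67 [-0.1607  0.6968  0.025 ]
side gold [205.1  94.1] [ 11.3 116.2] 84 [0.3455 0.7387 0.025 ]
side gold [326.5  70. ] [12. 29.] 90 [0.8478 0.8386 0.025 ]
```

View pics/c1.png

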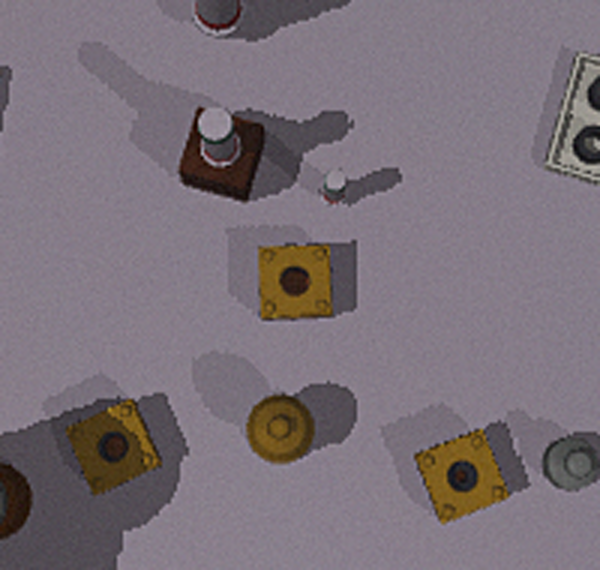

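The candidates for the gauge are the large one at top px (293,116), the stand one at (292,163) and the small one at (332,181). I choose the one in the stand because it is middle-sized. The crop confirms this, with its top disc at px (292,162). The block mouths are at px (318.3,213.7), (258.3,268.3) and (374,278).

```bash
python3 - <<'E'
from h import *
np.set_printoptions(precision=4,suppress=True)
s=ctrl.snapshot("top")
print("gauge",atz(s,(292,161.7),.12))
for p in((318.3,213.7),(258.3,268.3),(374,278)):print(atz(s,p,.029))
for p,z in(((311.,262),.07),((411.5,274),.046),((213,287),.085)):print("by",atz(s,p,z))
s=ctrl.snapshot("side")
h=s["color"]
# gauge white handle region in side
sub=h[150:215,320:365].astype(int); m=(sub.min(2)>110)&(sub.max(2)-sub.min(2)<25)
for X in([.70,.047,.12],[.70,.047,.05],[.70,.052,.12]):print(proj(s,X))
save(s,"g.png",(310,140,410,230),6)
E
```

```text
gauge [0.6971 0.0455 0.12  ]
[ 0.6038 -0.0079  0.029 ]
[0.4858 0.12   0.029 ]
[ 0.4655 -0.1273  0.029 ]
by [0.4982 0.0068 0.07  ]
by [ 0.474  -0.2044  0.046 ]
by [0.4484 0.2014 0.085 ]
[339.3079 168.0702]
[338.7673 188.6462]
[338.836  166.9393]
```

View pics/g.png

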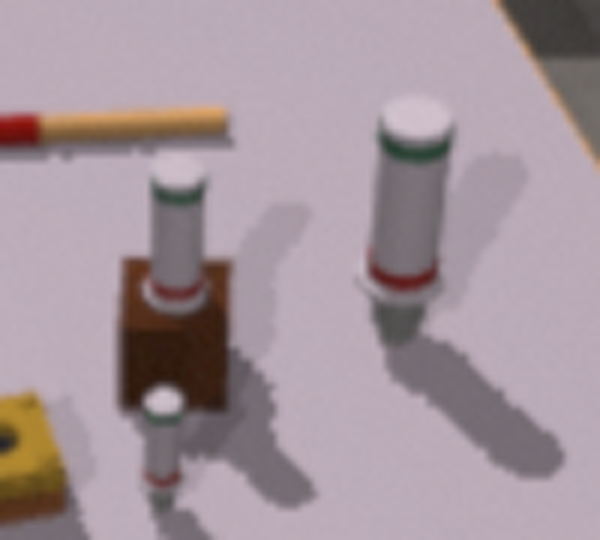

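>>> {"name": "carry_out", "arguments": {"deltas": [[[0.95,0.507,0,-0.0729,0.4],[0.95,0.507,0,-0.0729,0.4],[0.95,0.507,0,-0.0729,0.4],[0.95,0.507,0,-0.0729,0.4],[0.95,0.507,0,-0.0729,0.4]]]}}

```text
clock: 2.3
tool_pos: [0.4257, 0.4271, 0.2271]
orientation: [180.0, -0.0, -0.1]
force: [0.1, -0.2, -0.2]
opening: 0.062
gripper_force: 0.0
```

>>> {"name": "carry_out", "arguments": {"deltas": [[[0.69,0.95,0,0,0.4],[0.69,0.95,0,0,0.4],[0.69,0.95,0,0,0.4],[0.69,0.95,0,0,0.4],[0.69,0.95,0,0,0.4]]]}}

```text
clock: 2.8
tool_pos: [0.5633, 0.2384, 0.2267]
orientation: [-180.0, -0.0, -0.1]
force: [1.4, 1.1, 0.6]
opening: 0.0614
gripper_force: 0.0
```

>>> {"name": "carry_out", "arguments": {"deltas": [[[0.68,0.96,0,0,0.4],[0.68,0.96,0,0,0.4],[0.68,0.96,0,0,0.4],[0.68,0.96,0,0,0.4],[0.68,0.96,0,0,0.4]]]}}

```text
clock: 3.3
tool_pos: [0.6995, 0.0461, 0.2263]
orientation: [180.0, 0.0, -0.1]
force: [1.1, 1.3, 0.0]
opening: 0.0614
gripper_force: 0.0
```

>>> {"name": "carry_out", "arguments": {"deltas": [[[0,0,0.35,0,0.4],[0,0,0.7,0,0.4],[0,0,0.7,0,0.4],[0,0,0.7,0,0.4],[0,0,0.7,0,-1]]]}}

```text
clock: 3.8
tool_pos: [0.6985, 0.0487, 0.087]
orientation: [179.9, 0.0, 0.0]
force: [1.3, 0.1, 1.4]
opening: 0.0571
gripper_force: 0.0
```

>>> {"name": "carry_out", "arguments": {"deltas": [[[0,0,0,0,-1],[0,0,0,0,-1],[0,0,0,0,-1],[0,0,0,0,-1]]]}}

```text
clock: 4.2
tool_pos: [0.6986, 0.0488, 0.088]
orientation: [-180.0, -0.1, 0.0]
force: [0.0, 0.2, -0.6]
opening: 0.027
gripper_force: 0.0
```

>>> {"name": "carry_out", "arguments": {"deltas": [[[0,0,0,0,-1],[0,0,0,0,-1],[0,0,-0.1,0,-1],[0,0,-0.3,0,-1],[0,0,-0.5,0,-1]]]}}

```text
clock: 4.7
tool_pos: [0.6971, 0.0484, 0.1862]
orientation: [180.0, 0.2, 0.0]
force: [1.1, 0.1, 0.4]
opening: 0.0229
gripper_force: 29.9
```

>>> {"name": "carry_out", "arguments": {"deltas": [[[-0.24,0.135,0,0,-1],[-0.475,0.27,0,0,-1],[-0.475,0.27,0,0,-1],[-0.475,0.27,0,0,-1]]]}}

```text
clock: 5.1
tool_pos: [0.6015, -0.0064, 0.1871]
orientation: [-180.0, -0.0, -0.0]
force: [0.9, -0.3, -1.3]
opening: 0.0234
gripper_force: 29.9
```

```bash
python3 - <<'E'
from h import *
s=ctrl.snapshot("side");t=ctrl.snapshot("top")
a=s["color"][120:270,230:390];b=t["color"][150:300,230:390]
cv2.imwrite("pics/d.png",cv2.resize(np.hstack([a,b])[:,:,::-1],None,fx=2.5,fy=2.5,interpolation=2))
o=ctrl.get_obs();print(o["tool_pos"],o["opening"],o["gripper_force"],o["force"])
E
```

```text
[ 0.60352478 -0.00530916  0.18673982] 0.02338369856618859 29.947077333927155 [-0.12658563  0.74607013 -1.74738544]
```

View pics/d.png

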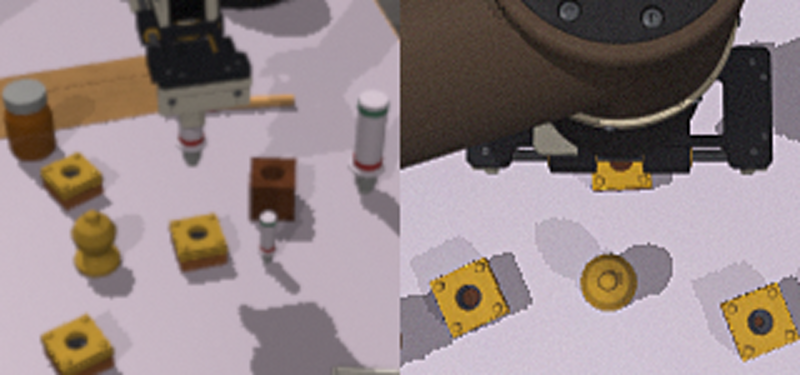

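The side crop shows the gauge held upright with its tip at px (307,184), next to block A's mouth at about px (309,213).

```bash
python3 - <<'E'
from h import *
s=ctrl.snapshot("side")
for X in([.604,-.008,.125],[.604,-.003,.125],[.604,-.008,.029]):print(proj(s,X))
E
```

```text
[307.07097877 184.96249877]
[306.68753347 183.70775011]
[308.16777562 213.26048989]
```

>>> {"name": "carry_out", "arguments": {"deltas": [[[0,0,0.2,0,-1],[0,0,0.4,0,-1],[0,0,0.4,0,-1]]]}}

```text
clock: 5.55
tool_pos: [0.5998, -0.0056, 0.1006]
orientation: [179.9, 0.6, -0.0]
force: [-0.6, 0.3, -1.6]
opening: 0.0234
gripper_force: 29.9
```

>>> {"name": "carry_out", "arguments": {"deltas": [[[0,0,0.04,0,-1],[0,0,0.08,0,-1],[0,0,0.11,0,-1],[0,0,0.11,0,-1]]]}}

```text
clock: 5.95
tool_pos: [0.6031, -0.0053, 0.0846]
orientation: [-180.0, -0.0, 0.0]
force: [0.0, -0.3, -1.4]
opening: 0.0234
gripper_force: 29.9
```

>>> {"name": "carry_out", "arguments": {"deltas": [[[0,0.045,0,0,-1],[0,0.045,0,0,-1],[0,0.0225,0,0,-1],[-0.02,0.0225,0,0,-1],[-0.045,0.0225,0,0,-1]]]}}

```text
clock: 6.45
tool_pos: [0.5944, -0.0096, 0.0849]
orientation: [-180.0, -0.1, 0.0]
force: [1.1, -0.4, -1.7]
opening: 0.0235
gripper_force: 29.9
```

>>> {"name": "carry_out", "arguments": {"deltas": [[[0,0,0,0,-1],[0.0225,0,0,0,-1],[0.0225,0,0,0,-1]]]}}

```text
clock: 6.75
tool_pos: [0.5991, -0.0099, 0.0846]
orientation: [180.0, -0.0, 0.0]
force: [0.2, 0.3, -1.3]
opening: 0.0234
gripper_force: 29.9
```

>>> {"name": "carry_out", "arguments": {"deltas": [[[0,0,0.01,0,-1],[0,0,0.015,0,-1],[0,0,0.02,0,-1],[0,0,0.02,0,-1]]]}}

```text
clock: 7.15
tool_pos: [0.5984, -0.01, 0.0803]
orientation: [180.0, 0.0, 0.0]
force: [-0.0, -1.1, -2.2]
opening: 0.0233
gripper_force: 29.9
```

>>> {"name": "carry_out", "arguments": {"deltas": [[[0,0,0.01,0,-1],[0,0,0.015,0,-1],[0,0,0.015,0,-1]]]}}

```text
clock: 7.45
tool_pos: [0.5984, -0.0099, 0.0774]
orientation: [180.0, 0.0, 0.0]
force: [-0.2, -0.2, -1.8]
opening: 0.0234
gripper_force: 29.9
```

>>> {"name": "carry_out", "arguments": {"deltas": [[[0,0,0.008,0,-1],[0,0,0.015,0,-1],[0,0,0.015,0,-1]]]}}

```text
clock: 7.75
tool_pos: [0.5984, -0.0099, 0.0743]
orientation: [180.0, 0.0, 0.0]
force: [-0.6, -0.1, -2.4]
opening: 0.0232
gripper_force: 29.9
```

>>> {"name": "carry_out", "arguments": {"deltas": [[[0,0,0.005,0,-1],[0,0,0.01,0,-1],[0,0,0.01,0,-1]]]}}

```text
clock: 8.05
tool_pos: [0.5985, -0.0099, 0.0724]
orientation: [180.0, 0.0, 0.0]
force: [-0.6, -0.3, -0.9]
opening: 0.0237
gripper_force: 29.9
```

>>> {"name": "carry_out", "arguments": {"deltas": [[[0,0,0.005,0,-1],[0,0,0.01,0,-1],[0,0,0.01,0,-1]]]}}

```text
clock: 8.35
tool_pos: [0.5985, -0.0099, 0.0704]
orientation: [180.0, 0.0, 0.0]
force: [1.2, 0.1, -2.1]
opening: 0.0232
gripper_force: 29.9
```

>>> {"name": "carry_out", "arguments": {"deltas": [[[0,0,0.005,0,-1],[0,0,0.01,0,-1],[0,0,0.01,0,-1]]]}}

```text
clock: 8.65
tool_pos: [0.5984, -0.01, 0.0684]
orientation: [180.0, 0.0, 0.0]
force: [-0.6, 0.0, -1.0]
opening: 0.0237
gripper_force: 29.9
```

>>> {"name": "carry_out", "arguments": {"deltas": [[[0,0,0.005,0,-1],[0,0,0.01,0,-1],[0,0,0.01,0,-1]]]}}

```text
clock: 8.95
tool_pos: [0.5989, -0.01, 0.0676]
orientation: [180.0, -0.0, 0.0]
force: [-2.7, 0.1, 6.5]
opening: 0.0231
gripper_force: 30.0
```

Block A goes in the full 25 mm, so it is loose and bad. I'll drag it to the card.

>>> {"name": "carry_out", "arguments": {"deltas": [[[0,0,-0.0275,0,-1],[0,-0.1,-0.0275,0,-1],[0,-0.225,-0.0275,0,-1],[0,-0.35,-0.0275,0,-1],[0,-0.475,-0.0275,0,-1]]]}}

```text
clock: 9.45
tool_pos: [0.5986, 0.0856, 0.0724]
orientation: [180.0, -0.0, -0.0]
force: [0.4, -1.3, 0.4]
opening: 0.0237
gripper_force: 30.0
```

>>> {"name": "carry_out", "arguments": {"deltas": [[[0,-0.125,0,0,-1],[0,-0.25,0,0,-1],[0,-0.325,0,0,-1],[-0.09,-0.44,0,0,-1],[-0.18,-0.55,0,0,-1]]]}}

```text
clock: 9.95
tool_pos: [0.5626, 0.1956, 0.0721]
orientation: [180.0, -0.0, -0.0]
force: [1.0, -0.5, -1.2]
opening: 0.0233
gripper_force: 29.9
```

>>> {"name": "carry_out", "arguments": {"deltas": [[[-0.095,-0.12,0,0,-1],[-0.095,-0.245,0,0,-1],[-0.095,-0.37,0,0,-1],[-0.095,-0.49,0,0,-1],[-0.095,-0.575,0,0,-1]]]}}

```text
clock: 10.45
tool_pos: [0.5436, 0.3115, 0.0721]
orientation: [180.0, -0.0, 0.0]
force: [0.4, -2.6, -0.7]
opening: 0.0231
gripper_force: 30.0
```

>>> {"name": "carry_out", "arguments": {"deltas": [[[-0.12,0,0,0,-1],[-0.24,0,0,0,-1],[-0.36,0,0,0,-1],[-0.425,0,0,0,-1],[-0.425,0,0,0,-1]]]}}

```text
clock: 10.95
tool_pos: [0.4575, 0.3102, 0.0723]
orientation: [-180.0, 0.0, 0.1]
force: [0.1, -0.6, -1.2]
opening: 0.0233
gripper_force: 29.9
```

```bash
python3 - <<'E'
from h import *
t=ctrl.snapshot("side");save(t,"e.png",(200,110,440,290),2.5)
o=ctrl.get_obs();print(o["tool_pos"],o["clock"],o["force"])
E
```

```text
[0.45847823 0.31053486 0.07245687] 11.0 [-0.37359784 -0.24444683 -1.13485503]
```

View pics/e.png

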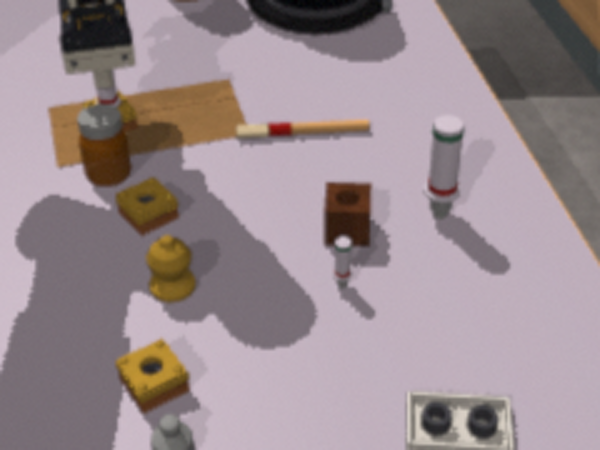

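Block A is on the card behind the jar, and nothing else has moved. Block B is next.

>>> {"name": "carry_out", "arguments": {"deltas": [[[0.01,0,0,0,-1],[0.01,0,-0.1,0,-1],[0.01,0,-0.25,0,-1],[0.01,0,-0.5,0,-1],[0.01,0,-0.5,0,-1]]]}}

```text
clock: 11.5
tool_pos: [0.4646, 0.3128, 0.1788]
orientation: [-179.6, -0.5, 0.0]
force: [0.9, 1.1, -1.8]
opening: 0.0232
gripper_force: 29.9
```

>>> {"name": "carry_out", "arguments": {"deltas": [[[0.03,0.2,0,0,-1],[0.06,0.44,0,0,-1],[0.1,0.7,0,0,-1],[0.128,0.95,0,0,-1],[0.128,0.95,0,0,-1]]]}}

```text
clock: 12.0
tool_pos: [0.4865, 0.1154, 0.172]
orientation: [180.0, 0.0, -0.3]
force: [0.9, 0.9, -0.7]
opening: 0.0235
gripper_force: 29.9
```

>>> {"name": "carry_out", "arguments": {"deltas": [[[0,0,0.15,0,-1],[0,0,0.32,0,-1],[0,0,0.38,0,-1],[0,0,0.43,0,-1],[0,0,0.43,0,-1]]]}}

```text
clock: 12.5
tool_pos: [0.4865, 0.1202, 0.0856]
orientation: [180.0, 0.0, 0.0]
force: [0.5, -0.6, -1.7]
opening: 0.0238
gripper_force: 29.9
```

>>> {"name": "carry_out", "arguments": {"deltas": [[[0,0.045,0,0,-1],[0,0.045,0,0,-1],[0,0.0225,0,0,-1],[-0.02,0.0225,0,0,-1],[-0.045,0.0225,0,0,-1]]]}}

```text
clock: 13.0
tool_pos: [0.4774, 0.116, 0.0865]
orientation: [-180.0, -0.1, 0.0]
force: [0.9, -0.1, -1.1]
opening: 0.0232
gripper_force: 29.9
```

>>> {"name": "carry_out", "arguments": {"deltas": [[[0,0,0,0,-1],[0.0225,0,0,0,-1],[0.0225,0,0,0,-1],[0.0225,0,0.009,0,-1],[0.0225,0,0.018,0,-1]]]}}

```text
clock: 13.5
tool_pos: [0.4816, 0.1154, 0.0822]
orientation: [180.0, 0.0, 0.0]
force: [0.9, -0.5, -1.4]
opening: 0.0233
gripper_force: 29.9
```

>>> {"name": "carry_out", "arguments": {"deltas": [[[0,0,0,0,-1],[0,0,0.003,0,-1],[0,0,0.006,0,-1],[0,0,0.006,0,-1]]]}}

```text
clock: 13.9
tool_pos: [0.4816, 0.1155, 0.0812]
orientation: [180.0, 0.0, 0.0]
force: [0.4, -0.1, -2.1]
opening: 0.0232
gripper_force: 29.9
```

>>> {"name": "carry_out", "arguments": {"deltas": [[[0,0,0.01,0,-1],[0,0,0.018,0,-1],[0,0,0.018,0,-1]]]}}

```text
clock: 14.2
tool_pos: [0.4815, 0.1154, 0.0774]
orientation: [180.0, 0.0, 0.0]
force: [0.0, -0.1, -1.4]
opening: 0.0233
gripper_force: 29.9
```

>>> {"name": "carry_out", "arguments": {"deltas": [[[0,0,0.007,0,-1],[0,0,0.014,0,-1],[0,0,0.014,0,-1]]]}}

```text
clock: 14.5
tool_pos: [0.482, 0.1156, 0.0754]
orientation: [-180.0, -0.0, 0.0]
force: [-2.3, 0.2, 5.0]
opening: 0.0234
gripper_force: 30.0
```

Block B stops at 17 mm, so it is good. I'll drag it round the finial to the mat.

>>> {"name": "carry_out", "arguments": {"deltas": [[[0,0,-0.03,0,-1],[0.1,0,-0.03,0,-1],[0.225,0,-0.03,0,-1],[0.35,0,-0.03,0,-1],[0.45,0,-0.03,0,-1]]]}}

```text
clock: 15.0
tool_pos: [0.5727, 0.1155, 0.081]
orientation: [180.0, 0.0, 0.0]
force: [-1.9, 0.9, -0.4]
opening: 0.0235
gripper_force: 29.9
```

>>> {"name": "carry_out", "arguments": {"deltas": [[[0.09,0.05,0,0,-1],[0.09,0.175,0,0,-1],[0.09,0.3,0,0,-1],[0.09,0.425,0,0,-1],[0.09,0.55,0,0,-1]]]}}

```text
clock: 15.5
tool_pos: [0.5896, 0.0048, 0.0809]
orientation: [-180.0, 0.0, 0.0]
force: [-0.3, 0.6, -1.6]
opening: 0.0233
gripper_force: 29.9
```

>>> {"name": "carry_out", "arguments": {"deltas": [[[0,0.125,0,0,-1],[0,0.25,0,0,-1],[0,0.375,0,0,-1],[0,0.5,0,0,-1],[0,0.625,0,0,-1]]]}}

```text
clock: 16.0
tool_pos: [0.5896, -0.1203, 0.081]
orientation: [-180.0, 0.0, 0.0]
force: [-0.4, 1.0, -1.1]
opening: 0.0233
gripper_force: 29.9
```

>>> {"name": "carry_out", "arguments": {"deltas": [[[0,0.125,0,0,-1],[0,0.25,0,0,-1],[0,0.375,0,0,-1],[0,0.5,0,0,-1],[0,0.625,0,0,-1]]]}}

```text
clock: 16.5
tool_pos: [0.5897, -0.2453, 0.081]
orientation: [-180.0, 0.0, 0.0]
force: [0.3, 0.6, -1.4]
opening: 0.0234
gripper_force: 29.9
```

>>> {"name": "carry_out", "arguments": {"deltas": [[[-0.08,0.12,0,0,-1],[-0.16,0.24,0,0,-1],[-0.28,0.37,0,0,-1],[-0.4,0.38,0,0,-1],[-0.52,0.38,0,0,-1]]]}}

```text
clock: 17.0
tool_pos: [0.4848, -0.3214, 0.0808]
orientation: [180.0, -0.0, -0.1]
force: [0.2, -0.4, -0.9]
opening: 0.0236
gripper_force: 29.9
```

>>> {"name": "carry_out", "arguments": {"deltas": [[[-0.12,0,0,0,-1],[-0.24,0,0,0,-1],[-0.275,0,0,0,-1],[-0.275,0,0,0,-1]]]}}

```text
clock: 17.4
tool_pos: [0.4301, -0.3206, 0.0813]
orientation: [180.0, -0.0, -0.0]
force: [0.4, -0.1, -1.8]
opening: 0.0234
gripper_force: 29.9
```

```bash
python3 - <<'E'
from h import *
t=ctrl.snapshot("side");save(t,"f.png",(200,150,440,370),2.5)
o=ctrl.get_obs();print(o["tool_pos"],o["clock"],o["force"])
E
```

```text
[ 0.43115662 -0.32073015  0.08138702] 17.45 [ 1.06515451  0.4553929  -1.67627501]
```

View pics/f.png

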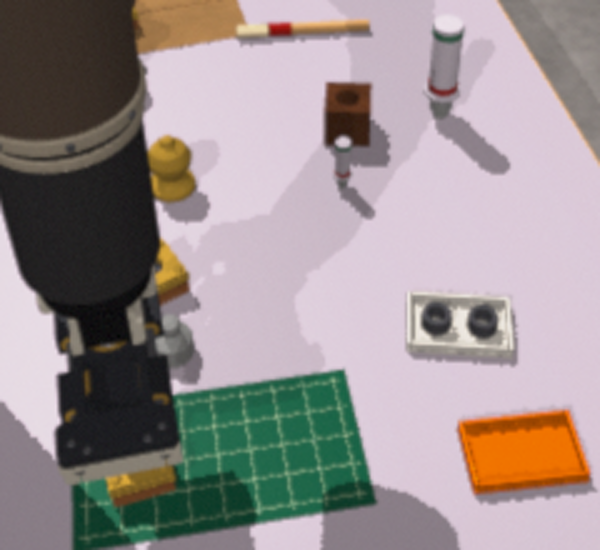

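The side crop shows block B on the mat at crop px (140,482). Block C is next.

>>> {"name": "carry_out", "arguments": {"deltas": [[[0.005,0,0,0,-1],[0.005,0,-0.08,0,-1],[0.005,0,-0.25,0,-1],[0.005,0,-0.4,0,-1],[0.005,0,-0.4,0,-1]]]}}

```text
clock: 17.95
tool_pos: [0.4352, -0.3217, 0.1652]
orientation: [179.8, -0.4, 0.1]
force: [0.3, -0.1, -1.0]
opening: 0.0233
gripper_force: 29.9
```

>>> {"name": "carry_out", "arguments": {"deltas": [[[0.03,-0.2,0,0,-1],[0.08,-0.44,0,0,-1],[0.13,-0.7,0,0,-1],[0.169,-0.966,0,0,-1],[0.169,-0.966,0,0,-1]]]}}

```text
clock: 18.45
tool_pos: [0.4669, -0.1229, 0.1607]
orientation: [-180.0, -0.0, 0.3]
force: [0.7, -0.2, -2.3]
opening: 0.0231
gripper_force: 29.9
```

>>> {"name": "carry_out", "arguments": {"deltas": [[[0,0,0.15,0,-1],[0,0,0.28,0,-1],[0,0,0.33,0,-1],[0,0,0.375,0,-1],[0,0,0.375,0,-1]]]}}

```text
clock: 18.95
tool_pos: [0.4655, -0.1275, 0.0852]
orientation: [180.0, 0.1, -0.0]
force: [-0.1, 0.3, -0.9]
opening: 0.0236
gripper_force: 29.9
```

>>> {"name": "carry_out", "arguments": {"deltas": [[[0,-0.045,0,0,-1],[0,-0.045,0,0,-1],[0,-0.0225,0,0,-1],[-0.02,-0.0225,0,0,-1],[-0.045,-0.0225,0,0,-1]]]}}

```text
clock: 19.45
tool_pos: [0.4566, -0.1229, 0.0862]
orientation: [-180.0, -0.1, -0.0]
force: [1.0, -0.5, -0.9]
opening: 0.0236
gripper_force: 29.9
```

>>> {"name": "carry_out", "arguments": {"deltas": [[[0,0,0,0,-1],[0.0225,0,0,0,-1],[0.0225,0,0,0,-1],[0.0225,0,0.008,0,-1],[0.0225,0,0.016,0,-1]]]}}

```text
clock: 19.95
tool_pos: [0.4618, -0.1228, 0.0832]
orientation: [180.0, -0.1, 0.0]
force: [-3.3, 1.5, 17.3]
opening: 0.0236
gripper_force: 30.0
```

>>> {"name": "carry_out", "arguments": {"deltas": [[[0,0,0,0,-1],[0,0,0.003,0,-1],[0,0,0.005,0,-1],[0,0,0.005,0,-1]]]}}

```text
clock: 20.35
tool_pos: [0.462, -0.1229, 0.0831]
orientation: [180.0, -0.1, 0.1]
force: [-4.1, 0.9, 15.6]
opening: 0.0236
gripper_force: 30.0
```

Contact comes at about 9 mm, so block C looks tight. I'll re-centre from the opposite sides and try once more to rule out an off-centre hit.

>>> {"name": "carry_out", "arguments": {"deltas": [[[0,0,-0.022,0,-1],[0.045,0,-0.022,0,-1],[0.045,0,-0.022,0,-1],[0.0225,0,-0.022,0,-1],[0.0225,0.025,-0.022,0,-1]]]}}

```text
clock: 20.85
tool_pos: [0.4645, -0.1276, 0.0855]
orientation: [-180.0, 0.1, 0.0]
force: [0.0, 1.4, -0.5]
opening: 0.0235
gripper_force: 30.0
```

>>> {"name": "carry_out", "arguments": {"deltas": [[[0,0.02,0,0,-1],[0,0.02,0,0,-1],[0,-0.0025,0,0,-1],[0,-0.0025,0,0,-1]]]}}

```text
clock: 21.25
tool_pos: [0.4655, -0.127, 0.0861]
orientation: [-180.0, -0.0, 0.0]
force: [0.5, 0.1, -2.0]
opening: 0.0236
gripper_force: 30.0
```

>>> {"name": "carry_out", "arguments": {"deltas": [[[0,0,0.008,0,-1],[0,0,0.015,0,-1],[0,0,0.015,0,-1],[0,0,0.015,0,-1]]]}}

```text
clock: 21.65
tool_pos: [0.4658, -0.1272, 0.0834]
orientation: [180.0, -0.0, 0.0]
force: [-1.8, 0.7, 3.5]
opening: 0.0235
gripper_force: 30.0
```

Contact comes at the same height again, so block C is tight and bad. It goes to the card.

>>> {"name": "carry_out", "arguments": {"deltas": [[[0,0,-0.018,0,-1],[0.09,0,-0.018,0,-1],[0.215,0,-0.018,0,-1],[0.34,0,-0.018,0,-1],[0.465,0,-0.018,0,-1]]]}}

```text
clock: 22.15
tool_pos: [0.5588, -0.1273, 0.0865]
orientation: [180.0, 0.1, 0.0]
force: [-2.0, 0.5, -1.5]
opening: 0.0236
gripper_force: 30.0
```

>>> {"name": "carry_out", "arguments": {"deltas": [[[0.12,-0.05,0,0,-1],[0.16,-0.175,0,0,-1],[0.16,-0.3,0,0,-1],[0.16,-0.425,0,0,-1],[0.16,-0.55,0,0,-1]]]}}

```text
clock: 22.65
tool_pos: [0.5901, -0.0165, 0.0862]
orientation: [180.0, 0.1, -0.0]
force: [-0.3, -0.8, -1.3]
opening: 0.0236
gripper_force: 30.0
```

>>> {"name": "carry_out", "arguments": {"deltas": [[[0,-0.125,0,0,-1],[0,-0.25,0,0,-1],[0,-0.375,0,0,-1],[0,-0.5,0,0,-1],[0,-0.625,0,0,-1]]]}}

```text
clock: 23.15
tool_pos: [0.59, 0.1085, 0.0863]
orientation: [180.0, 0.1, 0.0]
force: [0.6, -0.3, -1.7]
opening: 0.0237
gripper_force: 30.0
```

>>> {"name": "carry_out", "arguments": {"deltas": [[[0,-0.125,0,0,-1],[0,-0.2,0,0,-1],[-0.09,-0.3,0,0,-1],[-0.18,-0.4,0,0,-1],[-0.225,-0.52,0,0,-1]]]}}

```text
clock: 23.65
tool_pos: [0.544, 0.2116, 0.0864]
orientation: [180.0, 0.1, -0.0]
force: [-0.2, -0.4, -2.4]
opening: 0.0235
gripper_force: 30.0
```

>>> {"name": "carry_out", "arguments": {"deltas": [[[0,-0.12,0,0,-1],[0,-0.24,0,0,-1],[0,-0.36,0,0,-1],[0,-0.48,0,0,-1],[0,-0.5,0,0,-1]]]}}

```text
clock: 24.15
tool_pos: [0.5457, 0.3147, 0.0865]
orientation: [-180.0, -0.0, 0.1]
force: [1.1, -0.0, -2.1]
opening: 0.0232
gripper_force: 30.0
```

```bash
python3 - <<'E'
from h import *
t=ctrl.snapshot("side");p=ctrl.snapshot("top")
a=t["color"][120:340,200:360];b=p["color"][160:380,130:490][:,:];
cv2.imwrite("pics/k.png",cv2.resize(np.hstack([a,b])[:,:,::-1],None,fx=1.5,fy=1.5,interpolation=2))
o=ctrl.get_obs();print(o["tool_pos"],o["clock"],o["force"])
E
```

```text
[0.54530941 0.31288664 0.08625957] 24.25 [ 0.86799189  0.12818855 -1.89492678]
```

View pics/k.png

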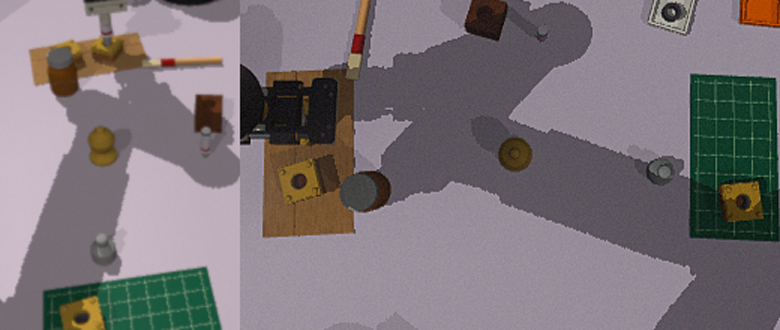

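All three blocks sit on their sheets and the bystanders look undisturbed. Next I return the gauge.

>>> {"name": "carry_out", "arguments": {"deltas": [[[0,0.015,0,0,-1],[0,0.015,-0.08,0,-1],[0,0.015,-0.25,0,-1],[0,0.015,-0.5,0,-1],[0,0.015,-0.5,0,-1]]]}}

```text
clock: 24.75
tool_pos: [0.5488, 0.3099, 0.1943]
orientation: [-179.6, -0.5, 0.0]
force: [0.7, 0.5, -0.3]
opening: 0.0233
gripper_force: 30.0
```

>>> {"name": "carry_out", "arguments": {"deltas": [[[0.1,0.2,0,0,-1],[0.2,0.4,0,0,-1],[0.3,0.6,0,0,-1],[0.4,0.8,0,0,-1],[0.4,0.8,0,0,-1]]]}}

```text
clock: 25.25
tool_pos: [0.6267, 0.1433, 0.1864]
orientation: [180.0, 0.0, -0.3]
force: [-0.5, 0.1, -1.2]
opening: 0.0232
gripper_force: 30.0
```

>>> {"name": "carry_out", "arguments": {"deltas": [[[0.15,0.2,0,0,-1],[0.3,0.4,0,0,-1],[0.363,0.4985,0,0,-1],[0.363,0.4985,0,0,-1],[0.363,0.4985,0,0,-1]]]}}

```text
clock: 25.75
tool_pos: [0.6977, 0.048, 0.1861]
orientation: [-180.0, 0.0, -0.1]
force: [-0.3, 0.4, -1.0]
opening: 0.0234
gripper_force: 30.0
```

>>> {"name": "carry_out", "arguments": {"deltas": [[[0,0,0.15,0,-1],[0,0,0.3,0,-1],[0,0,0.36,0,-1],[0,0,0.4,0,-1],[0,0,0.4,0,-1]]]}}

```text
clock: 26.25
tool_pos: [0.6977, 0.0496, 0.1064]
orientation: [180.0, 0.0, 0.1]
force: [0.4, -0.3, -1.6]
opening: 0.0232
gripper_force: 30.0
```

>>> {"name": "carry_out", "arguments": {"deltas": [[[0,0,0.04,0,-1],[0,0,0.075,0,-1],[0,0,0.092,0,-1],[0,0,0.092,0,-1]]]}}

```text
clock: 26.65
tool_pos: [0.698, 0.049, 0.088]
orientation: [180.0, 0.0, 0.0]
force: [0.8, -0.7, -0.7]
opening: 0.0233
gripper_force: 30.0
```

Now I release the gauge, raise the gripper and clear out of the view.

>>> {"name": "carry_out", "arguments": {"deltas": [[[0,0,0,0,0.4],[0,0,0,0,0.4],[0,0,0,0,0.4],[0,0,0,0,0.4],[0,0,0,0,0.4]]]}}

```text
clock: 27.15
tool_pos: [0.6981, 0.0491, 0.0884]
orientation: [-180.0, -0.0, 0.0]
force: [-0.7, -0.5, -0.5]
opening: 0.0577
gripper_force: 0.0
```

>>> {"name": "carry_out", "arguments": {"deltas": [[[0,0,-0.2,0,0.4],[0,0,-0.4,0,0.4],[0,0,-0.7,0,0.4],[0,0,-0.7,0,0.4],[0,0,-0.7,0,0.4]]]}}

```text
clock: 27.65
tool_pos: [0.6994, 0.0494, 0.2318]
orientation: [-179.9, -0.3, 0.0]
force: [-0.4, -0.4, -0.5]
opening: 0.0615
gripper_force: 0.0
```

>>> {"name": "carry_out", "arguments": {"deltas": [[[-0.5,-0.5,0,0,0.4],[-0.5,-0.5,0,0,0.4],[-0.5,-0.5,0,0,0.4],[-0.5,-0.5,0,0,0.4],[-0.5,-0.5,0,0,0.4]]]}}

```text
clock: 28.15
tool_pos: [0.5971, 0.1498, 0.2276]
orientation: [180.0, 0.0, 0.1]
force: [0.8, 0.7, -0.1]
opening: 0.0612
gripper_force: 0.0
```

```bash
python3 - <<'E'
from h import *
t=ctrl.snapshot("side");save(t,"z.png",(200,110,440,370),2.25)
o=ctrl.get_obs();print(o["tool_pos"],o["clock"],o["force"])
E
```

```text
[0.59771425 0.14917833 0.22752047] 28.2 [-0.35069102 -1.03025856  0.58654095]
```

View pics/z.png

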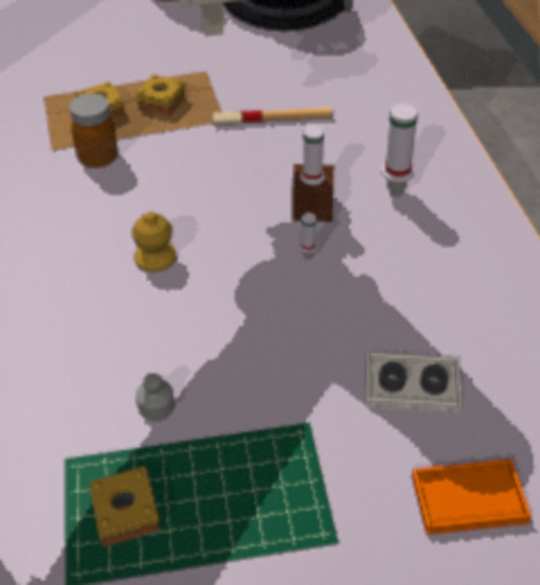

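The gauge stands in its stand at crop px (313,155). Two blocks are on the card at (103,98) and (161,93), one is on the mat at (124,505), and all the bystanders are in place.

```bash
python3 -c "
from plant import ctrl
print(ctrl.close_job())"
```

```text
the job is handed in; nothing more can be done
None
```

I handed the job in at about 28 s: the one good block is on the mat, the loose and tight blocks are on the card, and the gauge is back in its stand with nothing else disturbed; the hand-in returned no verdict.

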